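# Clear and sort the offering table at the wayside shrine

### The job

Clear up the offering table for the evening: stand the two drinks cans in the bays of the pale-wood box, the two white tea cups upright side by side on the red-floored tray, and the brass candlestick upright in the empty bay of the dark candle box. Set each thing down rather than dropping it, and leave the incense burner and the sake flask standing where they are.

Things in the scene. Friction and masses are not known exactly. Their poses are not given: they have to be found in the camera images.
- can_red_mid (a point): Small full drinks can, red with a white band and a bare aluminium lid: 53 mm diameter, 90 mm high, about 160 g, standing upright loose on the table. The point is its centre, 45 mm above its underside; z is its upright axis.
- can_blue_mid (a point): Small full drinks can, blue with a yellow band and a bare aluminium lid: the same size (53 mm diameter, 90 mm high), about 160 g, standing upright loose. The point is its centre, 45 mm above its underside; z is its upright axis.
- cup_a_mid (a point): White china tea cup without a handle, open at the top: 60 mm diameter (straight sides), 70 mm high, wall 4 mm, about 130 g, standing upright loose. The point is its centre, 35 mm above its underside; z is its upright axis.
- cup_b_mid (a point): The second white china tea cup, just like the first: 60 mm diameter, 70 mm high, standing upright loose. The point is its centre, 35 mm above its underside; z is its upright axis.
- candlestick_mid (a point): Empty brass candlestick, 84 mm high, about 220 g: a round foot 58 mm in diameter, a thin stem, and on top a round candle socket 26 mm in diameter that reaches from 46 to 84 mm above the underside (the place to grip it). It stands upright loose. The point is on its axis, 42 mm above its underside; z is its upright axis.
- can_box: Fixed pale-wood open box with two equal square bays, for the drinks cans: 174 mm long (its x) by 90 mm wide (its y), 42 mm high, walls and middle divider 6 mm thick, floor 6 mm thick. The origin is the centre of its underside; the bays' centres lie at x = -42 mm and x = +42 mm, y = 0, each 78 mm by 78 mm inside. A can stands in each bay.
- cup_tray: Fixed low lacquered serving tray, black rim and red floor, for the tea cups: 182 mm long (its x) by 100 mm wide (its y), rim 18 mm high and 6 mm thick, floor 6 mm thick, 170 mm by 88 mm inside, not divided. The origin is the centre of its underside. The two cups fit side by side along x, for example at x = -42 mm and +42 mm, y = 0.
- candle_box: Fixed dark-wood open box with brass corners, for candle things: 174 mm long (its x) by 90 mm wide (its y), 42 mm high, walls and middle divider 6 mm thick, floor 6 mm thick. The bay at +x is full of white candles; the empty bay, 78 mm by 78 mm inside, centre at x = -42 mm, y = 0, is where the candlestick stands. The origin is the centre of its underside.
- burner_mid (a point): Green incense burner, a squat round pot on three stubby feet with grey ash in it: 72 mm diameter, 55 mm high, standing loose among the things; it stays where it is. The point is on its axis, 27 mm above the table.
- flask_mid (a point): Brown earthenware sake flask with a narrow neck: 62 mm diameter, 92 mm high, standing loose among the things; it stays where it is. The point is on its axis, 46 mm above the table.
Things that resemble listed ones, but are neither listed nor needed, are in the scene too. What is shaped like the part that bears cup_a_mid but purple or turquoise is not meant.

How it is judged (in metres and radians):
At the end, for the whole second after the job is handed in: A can stands in each bay of the pale box, both cups stand on the tray, the candlestick in the empty bay of the candle box: all on the floor (within 5 mm), upright (within 7 degrees), released and at rest; burner and flask upright within 30 mm of where they stood (x of can_red_mid in the frame of can_box between -0.08 and 0.08 m and y of can_red_mid in the frame of can_box between -0.036 and 0.036 m and z of can_red_mid in the frame of can_box between 0.046 and 0.058 m and angle between each of can_red_mid, can_blue_mid, cup_a_mid, cup_b_mid, candlestick_mid's own z axis and vertical below 0.12 rad and linear speed of each of can_red, can_blue, cup_a, cup_b, candlestick below 0.02 m/s and contact force between each of can_red, can_blue, cup_a, cup_b, candlestick and the fingers below 0.05 N and x of can_blue_mid in the frame of can_box between -0.08 and 0.08 m and y of can_blue_mid in the frame of can_box between -0.036 and 0.036 m and z of can_blue_mid in the frame of can_box between 0.046 and 0.058 m and x of cup_a_mid in the frame of cup_tray between -0.085 and 0.085 m and y of cup_a_mid in the frame of cup_tray between -0.044 and 0.044 m and z of cup_a_mid in the frame of cup_tray between 0.036 and 0.047 m and x of cup_b_mid in the frame of cup_tray between -0.085 and 0.085 m and y of cup_b_mid in the frame of cup_tray between -0.044 and 0.044 m and z of cup_b_mid in the frame of cup_tray between 0.036 and 0.047 m and x of candlestick_mid in the frame of candle_box between -0.08 and -0.005 m and y of candlestick_mid in the frame of candle_box between -0.036 and 0.036 m and z of candlestick_mid in the frame of candle_box between 0.043 and 0.055 m and distance of each of burner_mid, flask_mid from where it was at the start of the episode below 0.03 m and angle between each of burner_mid, flask_mid's own z axis and vertical below 0.15 rad); the robot touches nothing.
It fails at once if The incense burner or the sake flask is pushed more than 30 mm from where it stood, or tipped (distance of any of burner_mid, flask_mid from where it was at the start of the episode above 0.03 m or angle between any of burner_mid, flask_mid's own z axis and vertical above 0.3 rad).
It fails at once if A thing is dropped: it falls faster than 0.7 m/s (a fall of about 25 mm) with the fingers off it ((linear speed of can_red above 0.7 m/s and contact force between can_red and the fingers below 0.02 N) or (linear speed of can_blue above 0.7 m/s and contact force between can_blue and the fingers below 0.02 N) or (linear speed of cup_a above 0.7 m/s and contact force between cup_a and the fingers below 0.02 N) or (linear speed of cup_b above 0.7 m/s and contact force between cup_b and the fingers below 0.02 N) or (linear speed of candlestick above 0.7 m/s and contact force between candlestick and the fingers below 0.02 N)).
It also fails if it takes over 133 s, if anything falls off the work surface, if the arm or the gripper's body presses on something with over 40 N, if the wrist force passes 120 N, or if a joint passes its speed limit or range.

### The arm

A 7-joint arm with a two-finger parallel gripper is mounted at the origin on the work surface. World frame = base frame: x ahead of the robot, y to its left, z up, the work surface at z = 0. Lengths are in mm, angles in rad, forces in N, time in s.
With the tool pointing down it reaches from about 400 to 900 mm from the base axis. Payload 5.6 kg.
Tool frame: the origin (TCP) lies midway between the tips of the shut fingers; the grasp point (between the pads) lies 19 mm behind it; z points along the fingers, y is the line along which they close (so a half turn about z gives the same grasp; the last joint's range is limited). The gripper opens to 92 mm and grips with 3 to 60 N. Pads are 20 mm wide; open, the fingers measure 128 mm over their backs; the gripper's body (75 mm by 189 mm) begins 69 mm behind the grasp point.
Start: joints at [1.307, 0.468, -0.012, 1.603, 0.006, 1.071, -0.056], TCP at [142.313, -634.236, 214.592] pointing down, gripper open.
Joint ranges: [-2.53, 2.53], [-0.31, 2.02], [-1.57, 1.55], [0.28, 2.44], [-1.29, 4.43], [0.15, 1.84], [-2.92, 2.92]. Speed limits (rad/s): [2.57, 2.57, 3.14, 3.14, 3.14, 3.14, 3.14].

### API

Orientations are given as a rotation vector (axis times angle).
In Python, from cell import robot, grip, kin, viewer gives the robot as it stands. Calls block until the motion is done:
- robot.movep(position, orientation): joint-space move of the TCP to a pose.
- robot.servo_line(position, feed=150, rotation=None): straight line of the TCP; rotation=None keeps the orientation; feed is the mean speed in mm/s.
- robot.goto_joints(angles): joint-space move.
- grip(opening, newtons=None): opening from 0.0 (shut) to 1.0 (fully open); newtons is the grip in N (None keeps the last); returns when the fingers have stopped.
- robot.hold(seconds).
- kin.ik(position, orientation): joint angles nearest the present ones, or None.
- robot.observe(): the state.
- viewer.read_camera(name): name is "side" or "top" or "wrist"; returns the picture (480x640x3 uint8, red, green, blue); there is no depth.
- viewer.camera_info(name): a dict with "camera_matrix" (3x3 intrinsics, pixels), "R" (3x3) and "t" (3): a world point X has camera coordinates R X + t. Camera axes: x right, y down, z forward; pixel columns grow to the right and rows downward; lengths in mm; the calibration is good to about 2 mm. The wrist camera is an equidistant fisheye: a pixel r from the principal point sees the ray r / f radians off the axis. A picture is of the moment at which its call begins: read the wrist's pose just before it. camera_info takes no time and is no camera call; for the wrist camera it gives the pose at the moment of the call.
A pose or a line that the arm cannot do raises robot.IKError and nothing moves.
- robot.job_done(): hands the job in; it is judged then, once.
Trained networks look in the newest picture that a camera, given by its name, has taken for a name from the list of things; names that differ only in an ending like _2 or _b are one class to them, and where a whole thing is asked for, a point or a joint stands for the part that bears it (a point fixed in the world has none). Each returns a list of dicts, best first, with "confidence" (0 to 1); they miss things now and then, are a little off and sometimes report something else, mostly with a low value. They report only what shows in the picture. A call takes as long as a camera call. They do not tell look-alikes from the thing itself.
- viewer.silhouettes(name, camera): "mask" (480x640 bool, what is visible of it).
- viewer.pinpoint(name, camera): "at" ([x, y, z] in mm, in the coordinates of the camera as it stood for that picture, good to about 4 mm: a listed point, or the origin of a listed thing).
The state is a dict: "t": time; "joints": joint angles; "joint_velocities": joint speeds; "joint_torque": joint torques, N m; "tcp_pos": TCP position; "tcp_rot": TCP orientation; "contact_force": force on the tool from outside, world axes, zero at the start; "wrist_torque": the same for the moment, N m; "grip_width": opening from 0.0 (shut) to 1.0 (fully open); "grip_force": force on a finger pad.
Only numpy, scipy, OpenCV 4.12 (cv2) and the standard library are available. Lean on these libraries where they do the work, as an engineer would, in place of code of your own. Each camera call takes 0.05 s, during which the arm holds its last target. There are 200 camera calls.

## Working session

There is one attempt and no reset: what is moved stays moved. The work goes in short steps, each a Python script; the robot and the scene stay as the last script left them, time stands still between calls to the robot, and variables do not carry over. Pictures are saved under pics/ and viewed, at most 14 in all, crops included, and the job is handed in when it is done.

```bash
mkdir -p pics; ls; python3 - <<'E'
from cell import robot, grip, kin, viewer
import cv2
for c in ("top","side"):
    im=viewer.read_camera(c); cv2.imwrite(f"pics/{c}0.png",im[:,:,::-1])
    i=viewer.camera_info(c); print(c,i["camera_matrix"],i["R"],i["t"])
    if c=="top":
        import numpy as np
        R=np.array(i["R"]);t=np.array(i["t"])
        for n in ["can_red_mid","can_blue_mid","cup_a_mid","candlestick_mid","can_box","cup_tray","candle_box","burner_mid","flask_mid"]:
            for d in viewer.pinpoint(n,c):
                p=np.array(d["at"]); w=R.T@(p-t); K=np.array(i["camera_matrix"]); u=K@p; print(n,round(d["confidence"],2),w.round(0),(u[:2]/u[2]).round(0))
print(robot.observe())
E
```

```text
pics
top [[523.3568132    0.         318.0730551 ]
 [  0.         523.3568132  233.63236071]
 [  0.           0.           1.        ]] [[-0.014429   -0.99972774  0.018337  ]
 [-0.99430156  0.01240864 -0.10587931]
 [ 0.10562295 -0.01976024 -0.9942099 ]] [-11.15240667 514.0839534  972.83100166]
can_red_mid 0.81 [681. 148.  45.] [230. 147.]
can_blue_mid 0.93 [ 442. -188.   47.] [410. 270.]
can_blue_mid 0.67 [441. 194.  47.] [205. 273.]
cup_a_mid 0.95 [ 554. -151.   38.] [388. 211.]
cup_a_mid 0.82 [ 705. -269.   35.] [446. 134.]
cup_a_mid 0.81 [ 342. -108.   34.] [368. 324.]
cup_a_mid 0.5 [ 441. -187.   45.] [409. 270.]
candlestick_mid 0.87 [449.  66.  45.] [273. 268.]
candlestick_mid 0.24 [ 556. -153.   41.] [389. 210.]
cup_tray 0.56 [531. 352.   1.] [128. 229.]
candle_box 0.95 [ 527. -323.   -0.] [472. 227.]
candle_box 0.67 [454. -68.  36.] [345. 264.]
burner_mid 0.56 [579. 143.  30.] [234. 201.]
flask_mid 0.87 [436. 193.  47.] [205. 276.]
side [[483.04752244   0.         315.53389369]
 [  0.         483.04752244 232.4810062 ]
 [  0.           0.           1.        ]] [[-0.83361579 -
[... 168 characters left out ...]
ray([ 1.30701559,  0.46750921, -0.01158669,  1.60271361,  0.00601284,
        1.07142112, -0.05625769]), 'joint_velocities': array([-0.00041747,  0.00092149,  0.00106025,  0.00084544,  0.0007223 ,
        0.00148817,  0.00036851]), 'joint_torque': array([-8.41092988e-04, -5.20053899e+01, -1.27113151e-02, -2.43902421e+01,
       -5.66478178e-02,  1.16407897e-02,  3.08020071e-05]), 'tcp_pos': array([ 142.28781227, -634.2270601 ,  214.58073584]), 'tcp_rot': array([-3.12246918e+00, -3.46042666e-01,  9.25159598e-05]), 'contact_force': array([ 0.19809849, -0.06692652,  0.1712358 ]), 'wrist_torque': array([ 0.00098767, -0.00452641,  0.01540211]), 'grip_force': 0.0, 'grip_width': 0.9997679013972337}
```

View pics/top0.png

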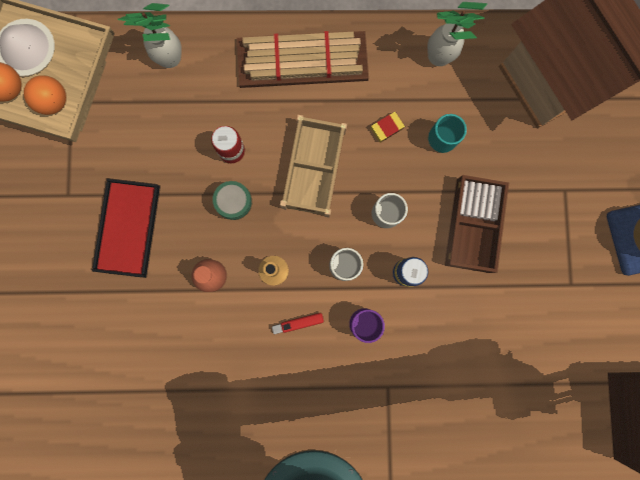

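View pics/side0.png

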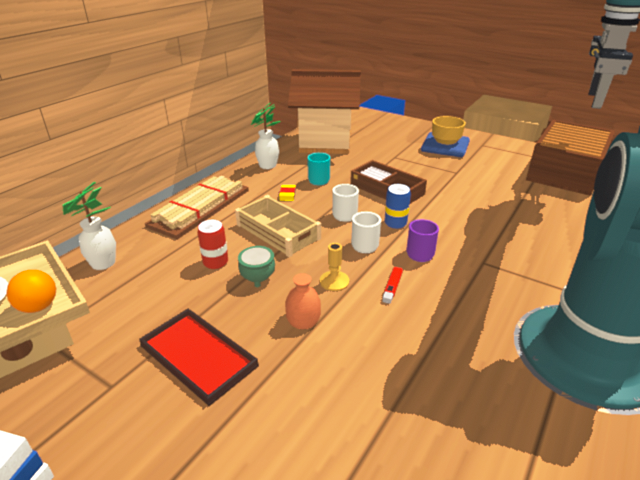

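The top view shows white cups at px (390,210) and (347,264). The look-alikes are purple (367,326) and turquoise (448,133), and neither is meant. Next are model-fit positions from both cameras, plus one enlarged crop to confirm the cups.

```bash
cat > fit.py <<'E'
import numpy as np, cv2
from scipy.optimize import minimize
from cell import viewer
class Cam:
    def __init__(s,n):
        s.n=n; s.im=viewer.read_camera(n); i=viewer.camera_info(n)
        s.K,s.R,s.t=[np.array(i[k]) for k in ("camera_matrix","R","t")]
    def proj(s,X):
        q=(s.K@(s.R@np.asarray(X).T+s.t[:,None])).T; return q[:,:2]/q[:,2:]
    def plane(s,uv,z):
        d=s.R.T@np.linalg.inv(s.K)@np.array([*uv,1.]); c=-s.R.T@s.t
        return c+d*(z-c[2])/d[2]
def cyl(d,z0,z1):
    a=np.linspace(0,2*np.pi,40,False); c=np.c_[np.cos(a),np.sin(a)]*d/2
    return np.r_[np.c_[c,0*a+z0],np.c_[c,0*a+z1]]
def box(l,w,h): return np.array([[x,y,z] for x in(-l/2,l/2) for y in(-w/2,w/2) for z in(0,h)])
def render(cam,parts,p):
    m=np.zeros((480,640),np.uint8); c,s=np.cos(p[2]),np.sin(p[2])
    for P in parts:
        X=P@np.array([[c,-s,0],[s,c,0],[0,0,1]]).T+[p[0],p[1],0]
        cv2.fillConvexPoly(m,cv2.convexHull((cam.proj(X)*16).round().astype(np.int32)),1,shift=4)
    return m>0
def fit(cam,mask,parts,p0,yaw=False):
    def cost(v):
        m=render(cam,parts,v if yaw else [*v,0]); return 1-(m&mask).sum()/max(1,(m|mask).sum())
    best=None
    for y in (p0[2:3] if not yaw else p0[2]+np.array([-.15,0,.15])):
        x0=np.array([p0[0],p0[1],y]) if yaw else np.array(p0[:2])
        st=np.diag([8,8,.1][:len(x0)]); r=minimize(cost,x0,method="Nelder-Mead",options=dict(initial_simplex=np.r_[[x0],x0+st],xatol=.05,fatol=1e-4))
        if best is None or r.fun<best.fun: best=r
    return best.x,1-best.fun
E
python3 - <<'E'
from fit import *
T=Cam("top"); S=Cam("side")
can=[cyl(53,0,90)]; cup=[cyl(60,0,70)]; cs=[cyl(58,0,6),cyl(12,0,46),cyl(26,46,84)]
flask=[cyl(62,5,60)]
def yawpx(a,b,z):
    d=T.plane(b,z)-T.plane(a,z); return np.arctan2(d[1],d[0])
items={"can_red_mid":(can,[(681,148,0)]),"can_blue_mid":(can,[(442,-188,0)]),"cup_a_mid":(cup,[(554,-151,0),(454,-68,0)]),
"candlestick_mid":(cs,[(449,66,0)]),"burner_mid":([cyl(72,15,55)],[(579,143,0)]),"flask_mid":(flask,[(436,193,0)]),
"can_box":([box(174,90,42)],[(*T.plane((314,165),42)[:2],yawpx((306,209),(322,122),42))]),
"cup_tray":([box(182,100,18)],[(*T.plane((127,228),18)[:2],yawpx((120,273),(133,182),18))]),
"candle_box":([box(174,90,42)],[(*T.plane((478,224),42)[:2],yawpx((473,267),(483,181),42))])}
for n,(parts,ps) in items.items():
    for cam in (T,S):
        sil=viewer.silhouettes(n,cam.n)
        for p in ps:
            r=render(cam,parts,p); k=max(sil,key=lambda d:(d["mask"]&r).sum(),default=None)
            if k is None or not (k["mask"]&r).any(): print(n,cam.n,"none"); continue
            x,q=fit(cam,k["mask"],parts,p,yaw=len(parts[0])==8)
            print(n,cam.n,round(k["confidence"],2),x.round(3),"iou",round(q,3),"init",np.round(p,2))
        pp=[cam.R.T@(np.array(d["at"])-cam.t) for d in viewer.pinpoint(n,cam.n) if d["confidence"]>.4]
        print("   pin",[w.round(0).tolist() for w in pp])
cv2.imwrite("pics/crop1.png",np.hstack([cv2.resize(T.im[180:340,300:460,::-1],(400,400)),cv2.resize(S.im[140:300,290:450,::-1],(400,400))]))
E
```

```text
can_red_mid top 0.61 [683.037 150.007] iou 0.856 init [681 148   0]
   pin [[683.0, 148.0, 49.0]]
can_red_mid side 0.93 [683.305 153.403] iou 0.914 init [681 148   0]
   pin [[681.0, 152.0, 49.0]]
can_blue_mid top 0.85 [ 438.883 -187.277] iou 0.912 init [ 442 -188    0]
   pin [[439.0, -187.0, 46.0]]
can_blue_mid side 0.9 [ 439.531 -189.094] iou 0.887 init [ 442 -188    0]
   pin [[436.0, -183.0, 45.0]]
cup_a_mid top 0.98 [ 555.359 -152.828] iou 0.957 init [ 554 -151    0]
cup_a_mid top none
   pin [[556.0, -153.0, 38.0], [703.0, -270.0, 33.0], [342.0, -108.0, 33.0]]
cup_a_mid side 0.78 [ 554.32  -152.985] iou 0.927 init [ 554 -151    0]
cup_a_mid side 0.78 [ 554.701 -152.67 ] iou 0.925 init [454 -68   0]
   pin [[340.0, -103.0, 36.0], [704.0, -270.0, 37.0], [553.0, -151.0, 34.0], [456.0, -65.0, 34.0], [531.0, 354.0, -2.0]]
candlestick_mid top 0.77 [447.729  69.023] iou 0.919 init [449  66   0]
   pin [[449.0, 67.0, 44.0]]
candlestick_mid side 0.83 [446.522  71.872] iou 0.908 init [449  66   0]
   pin [[444.0, 74.0, 45.0]]
burner_mid top 0.66 [578.094 143.125] iou 0.923 init [579 143
[... 449 characters left out ...]
e+02 -1.1900e+01 -1.9000e-01]
   pin [[647.0, -15.0, 2.0]]
can_box side 0.8 [ 6.4514e+02 -7.4220e+00 -1.8200e-01] iou 0.961 init [ 6.4421e+02 -1.1900e+01 -1.9000e-01]
   pin [[647.0, -10.0, -0.0]]
cup_tray top 0.91 [ 5.32779e+02  3.51609e+02 -1.29000e-01] iou 0.984 init [ 5.3033e+02  3.4820e+02 -1.2000e-01]
   pin [[530.0, 349.0, -1.0]]
cup_tray side 0.72 [ 5.32405e+02  3.55006e+02 -1.31000e-01] iou 0.965 init [ 5.3033e+02  3.4820e+02 -1.2000e-01]
   pin [[534.0, 353.0, 1.0]]
candle_box top 0.98 [ 5.29928e+02 -3.25464e+02 -1.87000e-01] iou 0.964 init [ 5.2693e+02 -3.2154e+02 -1.6000e-01]
   pin [[530.0, -324.0, -1.0]]
candle_box side none
   pin [[553.0, -151.0, 34.0], [529.0, -329.0, -1.0]]
```

View pics/crop1.png

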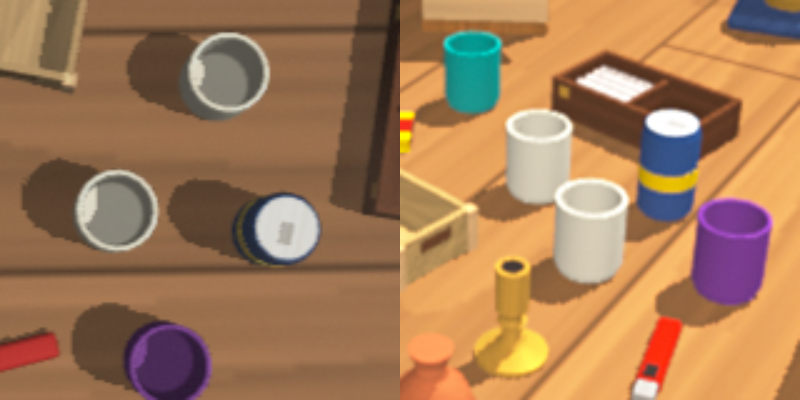

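Confirmed: the two white cups are at (391,210) and (347,264) in the top view. The purple and turquoise cups are the look-alikes. I'll start with the cans.

```bash
cat > act.py <<'E'
import numpy as np
from scipy.spatial.transform import Rotation as Ro
from cell import robot, grip, kin
UP=195
BOX={"can":(646,-10.5,-.19),"tray":(532.6,353,-.13),"candle":(529.5,-325,-.187)}
def rot(a):
    b=(a+np.pi/2)%np.pi-np.pi/2
    q=robot.observe()["joints"]
    c=[(v,kin.ik([550,0,UP],v)) for v in ((Ro.from_euler("z",x)*Ro.from_euler("x",np.pi)).as_rotvec() for x in (b,b+np.pi))]
    return min((k for k in c if k[1] is not None),key=lambda k:abs(k[1][6]-q[6]))[0]
def spot(b,x):
    X,Y,a=BOX[b]; return X+x*np.cos(a),Y+x*np.sin(a),a
def st(tag):
    o=robot.observe(); print(tag,"t",round(o["t"],1),"w",round(o["grip_width"]*92,1),"f",round(float(o["grip_force"]),1),"tcp",o["tcp_pos"].round(1),"F",np.round(o["contact_force"],1))
def pick(xy,a,z,opening,N):
    grip(opening,5); v=rot(a)
    robot.movep([*xy,UP],v); robot.servo_line([*xy,z],feed=150); grip(0.0,N); st("grip")
    robot.servo_line([*xy,UP],feed=150); st("lift")
def place(xy,a,z,opening):
    v=rot(a); robot.movep([*xy,UP],v); robot.servo_line([*xy,z+20],feed=150)
    robot.servo_line([*xy,z+7],feed=40); st("down"); grip(opening); robot.hold(.2)
    robot.servo_line([*xy,UP],feed=150); st("off")
E
python3 - <<'E'
from act import *
x,y,a=spot("can",-42)
pick((439.2,-188),a,44,.9,20); place((x,y),a,44,.8)
x,y,a=spot("can",42)
pick((683,151.5),a,44,.9,20); place((x,y),a,44,.8)
from fit import *
T=Cam("top"); print("cupB",T.plane((347,263.5),70)); cv2.imwrite("pics/top1.png",T.im[:,:,::-1])
E
```

```text
grip t 6.5 w 52.7 f 20.0 tcp [ 439.4 -188.1   44.3] F [-0.3 -0.1  3. ]
lift t 7.6 w 52.8 f 20.0 tcp [ 438.5 -187.9  194.2] F [-0.6  0.2 -1. ]
down t 10.1 w 52.4 f 20.0 tcp [604.6  -2.5  50.8] F [ 0.5 -0.1 -2.7]
off t 11.9 w 73.6 f 0.0 tcp [604.1  -2.7 194. ] F [-1.   0.  -0.8]
grip t 14.7 w 52.0 f 20.0 tcp [683.2 151.7  44.3] F [-0.2  0.5  1.6]
lift t 15.8 w 52.0 f 20.0 tcp [682.4 151.2 193.7] F [-0.2 -0.1 -1.7]
down t 18.0 w 52.2 f 20.0 tcp [687.1 -18.5  50.8] F [ 1.3  0.2 -0.8]
off t 19.9 w 73.4 f 0.0 tcp [686.6 -18.6 193.8] F [-0.1  0.2 -0.1]
cupB [454.04051326 -69.08873633  70.        ]
```

View pics/top1.png

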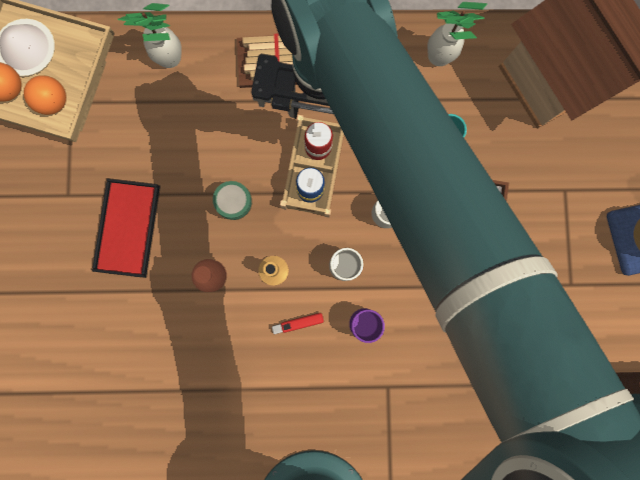

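```bash
python3 - <<'E'
from act import *
x,y,a=spot("tray",42)
pick((555,-152.8),a,28,1.0,20); place((x,y),a,28,.9)
x,y,a=spot("tray",-42)
pick((454.5,-68),a,28,1.0,20); place((x,y),a,28,.9)
x,y,a=spot("candle",-42)
pick((447.2,70),a,46,.65,25); place((x,y),a,46,.6)
robot.movep([450,-420,250],rot(a))
from fit import *
T=Cam("top"); S=Cam("side"); cv2.imwrite("pics/top2.png",T.im[:,:,::-1]); cv2.imwrite("pics/side2.png",S.im[:,:,::-1])
E
```

```text
grip t 23.0 w 60.0 f 20.0 tcp [ 555.2 -152.7   28.2] F [0.  1.3 1.4]
lift t 24.2 w 60.0 f 20.0 tcp [ 554.3 -152.8  194. ] F [ 0.2 -0.2 -2.4]
down t 27.7 w 59.6 f 20.0 tcp [574.1 347.5  34.7] F [ 0.4 -0.3 -1.4]
off t 29.6 w 83.1 f 0.0 tcp [573.8 347.1 193.8] F [-0.6 -0.2  0.4]
grip t 33.4 w 60.1 f 20.0 tcp [454.7 -67.9  28.2] F [0.  1.1 2.2]
lift t 34.7 w 60.3 f 20.0 tcp [453.8 -68.  194.2] F [ 0.7  0.4 -2.4]
down t 37.8 w 59.9 f 20.0 tcp [490.8 358.4  34.8] F [-0.5 -0.1 -1.6]
off t 39.8 w 82.9 f 0.0 tcp [490.6 357.9 194. ] F [0.4 0.4 0.6]
grip t 43.2 w 25.2 f 25.0 tcp [447.4  70.1  46.1] F [-0.2  0.8 -0.1]
lift t 44.3 w 25.6 f 25.0 tcp [446.6  69.7 194.2] F [-0.4 -0.5 -2.1]
down t 47.2 w 25.3 f 25.0 tcp [ 488.1 -317.1   52.8] F [ 0.7  0.5 -1.4]
off t 49.1 w 55.1 f 0.0 tcp [ 487.6 -317.   194.1] F [-0.3  0.3 -0.3]
```

The first picture shows both cans standing in the pale box at px (319,138) and (310,183). Next I check the final state.

View pics/top2.png

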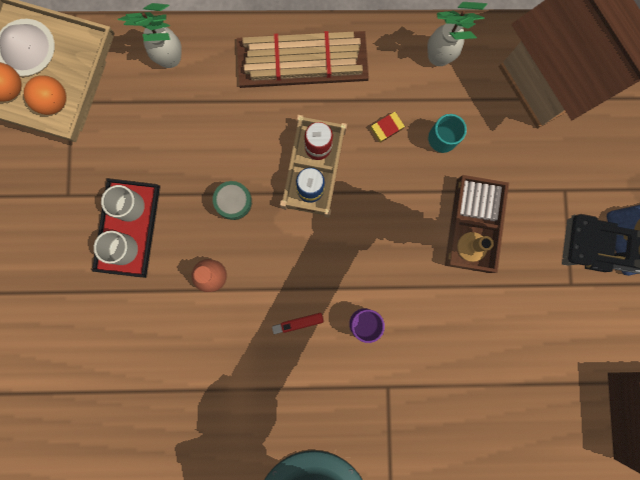

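View pics/side2.png

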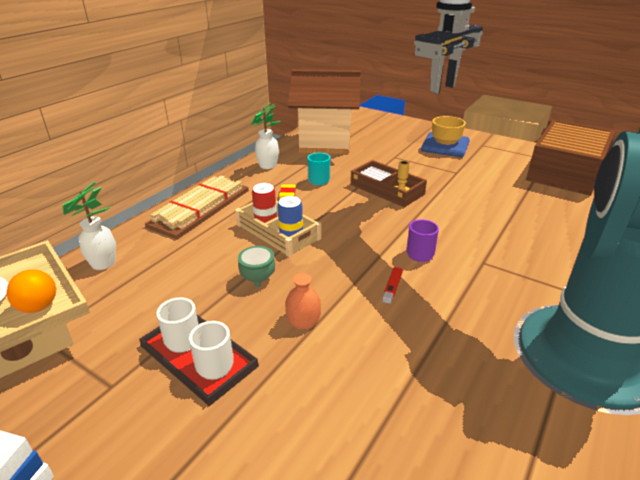

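Both views show the cans in the bays at (319,138) and (310,183), and the cups on the tray at (122,203) and (115,247). The candlestick is in the empty bay at (475,246), and the burner and flask haven't moved. One numeric uprightness check, then I hand in.

```bash
python3 - <<'E'
from fit import *
from act import *
T=Cam("top"); up=lambda P:[p+[0,0,6] for p in P]
cup=up([cyl(60,0,70)]); can=up([cyl(53,0,90)]); cs=up([cyl(58,0,6),cyl(12,0,46),cyl(26,46,84)])
S=Cam("side")
for n,b,P,xs in (("cup_a_mid","tray",cup,(-42,42)),("can_red_mid","can",can,(42,)),("can_blue_mid","can",can,(-42,)),("candlestick_mid","candle",cs,(-42,)),
  ("burner_mid",0,[cyl(72,15,55)],((578,143.1),)),("flask_mid",0,[cyl(62,5,60)],((438.1,185.1),))):
  for cam in (T,S):
    sil=viewer.silhouettes(n,cam.n)
    for x in xs:
        p=spot(b,x) if b else (*x,0); r=render(cam,P,p); k=max(sil,key=lambda d:(d["mask"]&r).sum(),default=None)
        if k is None or not (k["mask"]&r).any(): print(n,x,cam.n,"none"); continue
        f,q=fit(cam,k["mask"],P,p); print(n,x,cam.n,"expected",np.round(p[:2],1),"fit",f.round(1),"iou",round(q,3))
cv2.imwrite("pics/crop2.png",np.hstack([cv2.resize(S.im[280:400,140:260,::-1],(400,400),interpolation=2),cv2.resize(S.im[150:250,340:440,::-1],(400,400),interpolation=2)]))
E
```

```text
cup_a_mid -42 top none
cup_a_mid 42 top none
cup_a_mid -42 side expected [491.  358.4] fit [578.2 345.7] iou 0.801
cup_a_mid 42 side expected [574.2 347.6] fit [577.4 345.7] iou 0.801
can_red_mid 42 top expected [687.2 -18.4] fit [684.6 -20.8] iou 0.87
can_red_mid 42 side expected [687.2 -18.4] fit [706.9 -41.5] iou 0.775
can_blue_mid -42 top expected [604.8  -2.6] fit [600.2  -3.4] iou 0.86
can_blue_mid -42 side expected [604.8  -2.6] fit [615.9 -20.9] iou 0.779
candlestick_mid -42 top expected [ 488.2 -317.2] fit [ 487.9 -319.1] iou 0.876
candlestick_mid -42 side expected [ 488.2 -317.2] fit [ 485.7 -317.7] iou 0.46
burner_mid (578, 143.1) top expected [578.  143.1] fit [582.5 144.1] iou 0.838
burner_mid (578, 143.1) side expected [578.  143.1] fit [575.5 148.5] iou 0.84
flask_mid (438.1, 185.1) top expected [438.1 185.1] fit [438.2 183.6] iou 0.844
flask_mid (438.1, 185.1) side expected [438.1 185.1] fit [438.5 188.4] iou 0.814
```

View pics/crop2.png

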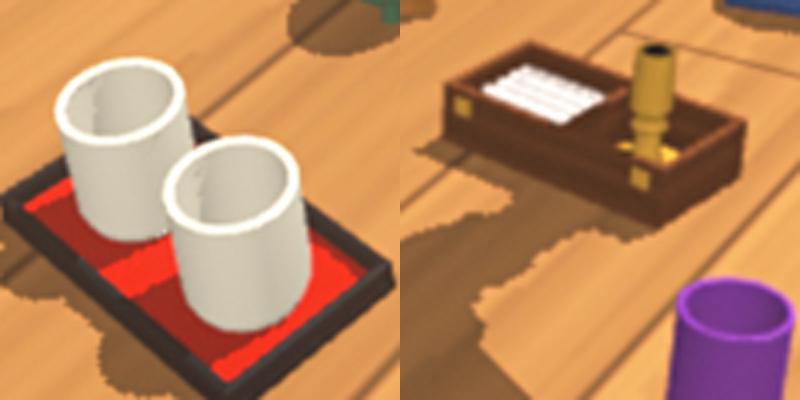

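The crop shows both cups standing flat on the red floor and the candlestick upright in the empty bay. The low side-view fits for the cans and candlestick come from the box walls hiding part of them. Handing in.

```bash
python3 -c "
from cell import robot
robot.hold(.3); print(robot.job_done())"
```

```text
the job is handed in; nothing more can be done
None
```

I handed the job in at about 50 s of robot time: in the last pictures both cans, both white cups and the candlestick stand upright in their places, and the burner and flask look unmoved; the hand-in returned no verdict.

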